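Unlatch the loaded mount carrier and hold it up level

TASK

The grey aluminium carrier with the finished resin mounts sits latched on its loading station, and I need to wipe the station under it. Turn the station's latch a quarter turn anticlockwise (seen from above) until it clicks over and stays fully open, while the carrier stays seated; then take the carrier by its bar handle, lift it straight up off its dowel pins and keep it still and level about 10 cm above its seat, with every mount still in its pocket and the other things on the worktop left alone. Finish while holding it there: do not put it down or let go.

Things in the scene. Friction and masses are not known exactly. Their poses are not given: they have to be found in the camera images.
- dock: Loading station, fixed: dark steel L-shaped base 12 mm thick, 170 (its x) x 130 mm (its y) under the carrier, with a tab to y = -122 mm for the latch, whose axis is at x = 25, y = -92 mm. Origin: on the worktop under the seat's centre. Black rest pads carry the carrier 18 mm up; two 8 mm round-nosed dowel pins at x = -64 and 64, y = 0 reach 14 mm above the seat, into the carrier's holes.
- seat (a point): Centre of the seat, 18 mm above the dock's origin, with the dock's axes. The seated carrier's origin lies here.
- latch (a joint): Latch angle, rad, anticlockwise from above: 0 closed (tongue along the dock's +y, 9 mm over the carrier's edge, 1.5 mm above it: no lifting), 1.571 open (tongue along dock -x, clear); hard stops. An over-centre spring holds it at either stop: about 0.15 N m to start it, falling to nil at dead centre, 0.785; let go before that it snaps back, let go beyond 0.9 it snaps fully open.
- knob (a point): Grip point of the latch's black bar knob, on the latch axis 70 mm above the worktop; turns with the latch. Bar 12 mm thick (this point's x), 46 mm long (this point's y: at angle 0 the dock's +y, the way the tongue points), 52 to 80 mm above the worktop. Below: the steel tongue, 36 to 41 mm up, 46 mm long from the axis. Nothing else within 60 mm of the axis is above 50 mm.
- carrier: Mount carrier, loose, about 0.45 kg: grey aluminium plate 150 (its x) x 110 (its y) x 16 mm with six round pockets, 31 mm wide, 10 mm deep, at x = -50, 0, 50, y = -33, 33 mm, and a bar handle. Origin: centre of its underside, z up. Two 10 mm holes at x = -64 and 64, y = 0 fit the station's pins. Seated, its axes are the dock's.
- handle (a point): Centre of the carrier's steel bar handle, 71 mm above its underside (89 mm above the worktop when seated), with the carrier's axes. Bar 96 mm long (carrier's x), 14 mm wide (y), 16 mm high, 47 mm clear above the plate; posts at x = -38 and 38 mm. The loaded carrier balances within 10 mm of its middle.
- mount_1: Resin mount, a loose cylinder 27 mm across and 20 mm high that stands in one of the carrier's pockets (which one varies; three are empty), its underside 6 mm above the carrier's underside; about 30 g. Origin: centre of its underside.
- mount_5: Resin mount, a loose cylinder 26 mm across and 22 mm high that stands in one of the carrier's pockets (which one varies; three are empty), its underside 6 mm above the carrier's underside; about 30 g. Origin: centre of its underside.
- mount_6: Resin mount, a loose cylinder 28 mm across and 19 mm high that stands in one of the carrier's pockets (which one varies; three are empty), its underside 6 mm above the carrier's underside; about 30 g. Origin: centre of its underside.
- dosing_unit: Fixed obstacle: large grey bench cabinet at the back, 300 mm deep (x), 370 mm wide (y), 374 mm high; its origin on the worktop, its front face 149 mm nearer the robot than its origin. Swing the arm in front of it.
- brush: Bystander: cleaning brush with a wooden handle, 160 mm long, lying left of the station. Origin: centre of its underside.
- petri_dish: Bystander: petri dish with lid, 92 mm across, 16 mm high, right of the station. Origin: centre of its underside.
- tweezers: Bystander: steel tweezers, 127 mm long, 9 mm high, lying right of the station. Origin: centre of their underside.

How it is judged:
By the outcome, as a careful person would: the job done as asked, in the order asked, and still so for the second after the job is handed in, while the arm keeps its last pose, push and grip.
It also fails if it takes over 58 s, if anything falls off the work surface, if the arm or the gripper's body presses on something with over 40 N, if the wrist force passes 120 N, or if a joint passes its speed limit or range.

ROBOT

A 6-joint arm with a two-finger parallel gripper is mounted at the origin on a cart in front of the work surface, level with it; the furniture and walls round the work are solid. World frame = base frame: x ahead of the robot, y to its left, z up, the work surface at z = 0. Lengths are in m, angles in rad, forces in N, time in s.
With the tool pointing down it reaches from about 0.325 to 1 m from the base axis. Payload 5.1 kg.
Tool frame: the origin (TCP) lies at the very end of the fingers, on their centre line; the grasp point (between the pads) lies 19 mm behind it; z points along the fingers, y is the line along which they close (so a half turn about z gives the same grasp; the last joint's range is limited). The gripper opens to 85 mm and grips with 20 to 120 N. Pads are 22 mm wide; open, the fingers measure 114 mm over their backs; the gripper's body (76 mm by 85 mm) begins 54 mm behind the grasp point. The pads swing forward as they close: fully open they stand 13 mm farther back than shut.
Start: joints at [-1.237, 0.124, 1.65, -0, 1.367, -0.083], TCP at [0.263, -0.594, 0.231] pointing down, gripper open.
Joint ranges: [-2.61, 2.61], [-1.02, 2.33], [0.03, 2.71], [-1.35, 4.49], [0.32, 2.68], [-2.91, 2.91]. Speed limits (rad/s): [2.57, 2.57, 3.14, 3.14, 3.14, 3.14].

INTERFACE

Orientations are given as a 3x3 rotation matrix whose columns are the frame's x, y, z axes.
In Python, from bench import arm gives the robot as it stands. Calls block until the motion is done:
- arm.goto(position, orientation): joint-space move of the TCP to a pose.
- arm.servo_line(position, ori=None, rate=0.15, guard=None): straight line of the TCP; ori=None keeps the orientation; rate is the mean speed in m/s. With guard (N) it stops when the force on the tool has changed by that much, and returns True; else False.
- arm.goto_joints(angles): joint-space move.
- arm.gripper_to(opening): finger opening in m; the grip force is fixed at half the most; returns when the fingers have stopped.
- arm.pause(seconds).
- arm.ik(position, orientation): joint angles nearest the present ones, or None.
- arm.observe(): the state.
- arm.camera(name): name is "scene" or "top"; returns a dict with "pixels" (420x560x3 uint8, red, green, blue), "fx", "fy", "cx", "cy" (pixels), "origin" and "rotation" of the camera in the world. Camera axes: x right, y down, z forward; pixel columns grow to the right and rows downward; lengths in m; the calibration is good to about 2 mm. A picture is of the moment at which its call begins. There is no depth.
A pose or a line that the arm cannot do raises arm.Unreachable and nothing moves.
- arm.job_done(): hands the job in; it is judged then, once.
The state is a dict: "time_s": time; "qpos": joint angles; "qd": joint speeds; "joint_torque": joint torques, N m; "tcp_pos": TCP position; "ee_rot": TCP orientation; "force": force on the tool from outside, world axes, zero at the start; "wrist_torque": the same for the moment, N m; "grip_width": finger opening in m; "grip_force": force on a finger pad.
Only numpy, scipy, OpenCV 4.12 (cv2) and the standard library are available. Lean on these libraries where they do the work, as an engineer would, in place of code of your own. Each camera call takes 0.05 s, during which the arm holds its last target. There are 200 camera calls.

## Working session

There is one attempt and no reset: what is moved stays moved. The work goes in short steps, each a Python script; the robot and the scene stay as the last script left them, time stands still between calls to the robot, and variables do not carry over. Pictures are saved under pics/ and viewed, at most 10 in all, crops included, and the job is handed in when it is done.

```bash
mkdir -p pics; ls; python3 - <<'E'
from bench import arm
import cv2,pickle
d={}
for n in("scene","top"):
    c=arm.camera(n); d[n]=c
    cv2.imwrite(f"pics/{n}0.png",c["pixels"][:,:,::-1])
    print(n,c["fx"],c["fy"],c["cx"],c["cy"],c["origin"],c["rotation"])
pickle.dump(d,open("cams.pkl","wb"))
o=arm.observe();print(o["time_s"],o["tcp_pos"],o["ee_rot"],o["grip_width"],o["force"])
E
```

```text
pics
scene 449.26456001241894 449.26456001241894 272.79247774715236 206.85759437751256 [0.24585812 0.70196566 0.89001065] [[-0.88571366 -0.34874175  0.30641558]
 [-0.46389836  0.63987181 -0.61266824]
 [ 0.0175963  -0.68479431 -0.72852393]]
top 498.236605012128 498.236605012128 276.29709377170184 205.5060174997864 [0.51639761 0.03493932 1.59351259] [[ 0.00975504 -0.9981226   0.06046576]
 [-0.99974163 -0.01097667 -0.01990457]
 [ 0.02053092 -0.06025597 -0.99797179]]
0.1 [ 0.26293256 -0.59383438  0.23013745] [[ 9.14391357e-01  4.04830843e-01 -6.59056761e-04]
 [ 4.04831357e-01 -9.14389542e-01  1.82720520e-03]
 [ 1.37074413e-04 -1.93758749e-03 -9.99998113e-01]] 0.08547044405359519 [ 0.14645157 -0.41938561 -0.2701195 ]
```

View pics/top0.png

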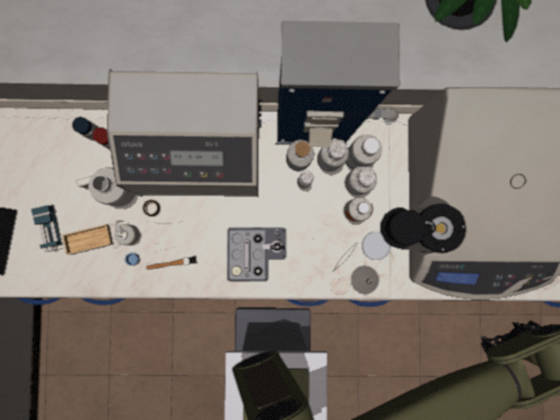

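View pics/scene0.png

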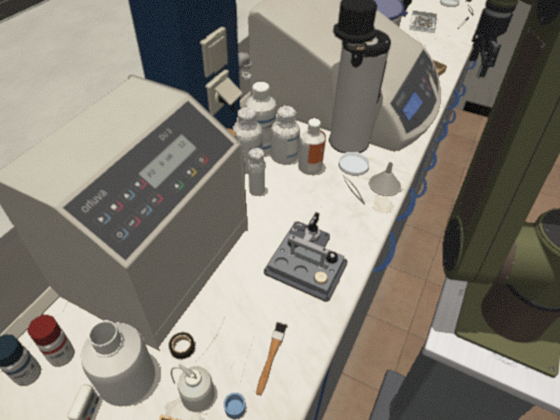

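```bash
python3 - <<'E'
import cv2,pickle
d=pickle.load(open("cams.pkl","rb"))
t=d["top"]["pixels"][222:287,220:295,::-1]; s=d["scene"]["pixels"][205:305,255:355,::-1]
cv2.imwrite("pics/topc.png",cv2.resize(t,None,fx=9,fy=9,interpolation=cv2.INTER_CUBIC))
cv2.imwrite("pics/scenec.png",cv2.resize(s,None,fx=6,fy=6,interpolation=cv2.INTER_CUBIC))
E
```

```text
(no output)
```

View pics/topc.png

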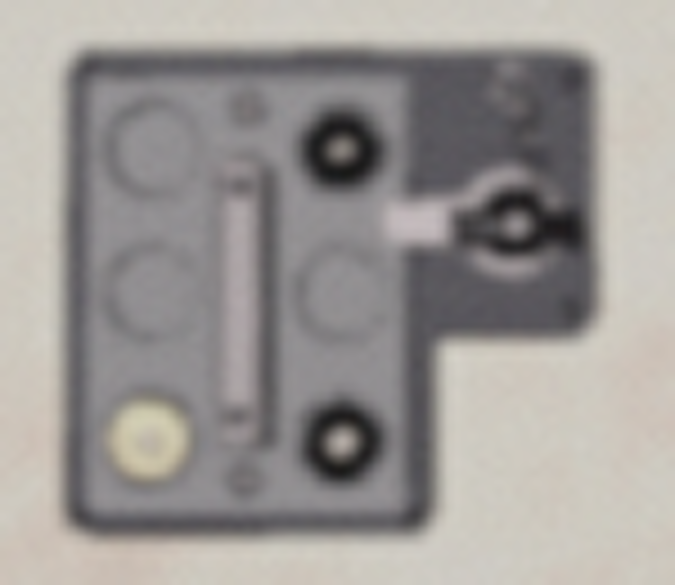

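View pics/scenec.png

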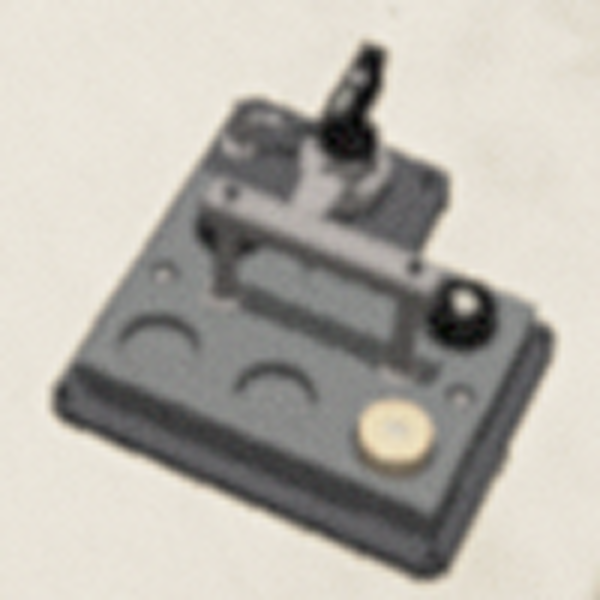

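Top crop: station spans crop (70,50)–(590,530), with the tab and knob to the right (knob at (517,225), tongue pointing left over the plate, so closed). The handle bar runs (240,160)–(240,445), screws at (240,183) and (236,415). Scene crop: handle screws at (231,192) and (417,267), knob bar from (345,130) to (372,48). The right-hand black round things are mounts.

```bash
cat > geo.py <<'E'
import numpy as np,cv2
def ray(c,p):
    v=np.array([(p[0]-c["cx"])/c["fx"],(p[1]-c["cy"])/c["fy"],1.]);v=np.array(c["rotation"])@v
    return np.array(c["origin"]),v/np.linalg.norm(v)
def plane(c,p,z):
    o,v=ray(c,p);return o+v*(z-o[2])/v[2]
def tri(c1,p1,c2,p2):
    A=np.zeros((3,3));b=np.zeros(3);R=[ray(c1,p1),ray(c2,p2)]
    for o,v in R:
        M=np.eye(3)-np.outer(v,v);A+=M;b+=M@o
    x=np.linalg.solve(A,b);return x,[np.linalg.norm(np.cross(x-o,v)) for o,v in R]
E
python3 - <<'E'
import pickle,numpy as np,cv2
from geo import *
np.set_printoptions(precision=4,suppress=True)
d=pickle.load(open("cams.pkl","rb"));T,S=d["top"],d["scene"]
t=lambda u,v:(220+(u+.5)/9-.5,222+(v+.5)/9-.5)
s=lambda u,v:(255+(u+.5)/6-.5,205+(v+.5)/6-.5)
for n,a,b in[("screwF",(240,183),(231,192)),("screwN",(236,415),(417,267)),("holeF",(246,108),(163,272)),("holeN",(243,480),(460,397)),
  ("knobc",(517,225),(360,88)),("yellow",(150,440),(397,428))]:
    x,e=tri(T,t(*a),S,s(*b));print(n,x,np.round(e[0]*1e3,1),"mm")
# dock outline by mask
g=cv2.cvtColor(T["pixels"],cv2.COLOR_RGB2GRAY)[222:287,220:295]
big=cv2.resize(g,None,fx=9,fy=9,interpolation=cv2.INTER_CUBIC)
m=(big<160).astype(np.uint8)
c=max(cv2.findContours(cv2.morphologyEx(m,cv2.MORPH_CLOSE,np.ones((35,35))),0,1)[0],key=cv2.contourArea)[:,0,:].astype(float)
P=np.array([plane(T,t(*q),.012)[:2] for q in c])
b=c
def fit(sel,n):
    vx,vy,x,y=cv2.fitLine(P[sel].astype(np.float32),cv2.DIST_HUBER,0,.01,.01).ravel();print(n,"dir",np.degrees(np.arctan(vy/vx)) if abs(vx)>abs(vy) else np.degrees(np.arctan(-vx/vy)),"pt",x,y)
x0,y0=b.min(0);x1,y1=b.max(0);print(x0,y0,x1,y1)
fit((b[:,0]<x0+15)&(b[:,1]>y0+60)&(b[:,1]<y1-60),"left(+y)")
fit((b[:,0]>x1-15)&(b[:,1]>y0+60)&(b[:,1]<y0+220),"tab(-y)")
fit((b[:,1]<y0+15)&(b[:,0]>x0+60)&(b[:,0]<x1-60),"far(+x)")
fit((b[:,1]>y1-15)&(b[:,0]>x0+60)&(b[:,0]<x0+300),"near(-x)")
# plate & handle brightness rows: handle mask bright in top
h=(big[160:445,200:290]>150);ys,xs=np.nonzero(h);print("handle mask",xs.mean()+200,ys.mean()+160,len(xs))
E
```

```text
screwF [0.4966 0.094  0.0949] 0.4 mm
screwN [0.4196 0.0942 0.0959] 0.6 mm
holeF [0.5222 0.095  0.0305] 0.1 mm
holeN [0.3937 0.0943 0.0301] 0.0 mm
knobc [0.4824 0.0009 0.0703] 1.0 mm
yellow [0.4077 0.126  0.0401] 0.2 mm
60.0 45.0 600.0 541.0
left(+y) dir 0.31461057 pt 0.45689455 0.1591961
tab(-y) dir 0.49175876 pt 0.49552214 -0.028487308
far(+x) dir 0.6235391 pt 0.54353136 0.07853609
near(-x) dir 1.8139728 pt 0.37200055 0.09573899
handle mask 238.1035383996783 301.1560112585444 4974
```

The two views agree with the given heights: screws at z≈0.095 and knob at 0.070. The seat is at about (0.458, 0.094) with yaw about 0.3°. I'll retract, swing in front of everything, and descend on the knob.

```bash
cat >> geo.py <<'E'
from bench import arm
np.set_printoptions(precision=4,suppress=True)
def R(psi):
    c,s=np.cos(psi),np.sin(psi); return np.array([[-s,c,0],[c,s,0],[0,0,-1.]])
def st(n=""):
    o=arm.observe();e=np.array(o["ee_rot"]);print(n,"t",round(o["time_s"],2),"tcp",np.array(o["tcp_pos"]),"psi",round(np.arctan2(e[1,1],e[0,1]),3),"F",np.array(o["force"]),"M",np.array(o["wrist_torque"]),"w",round(o["grip_width"],4),"gf",o["grip_force"]);return o
SEAT=np.array([.458,.0943,.018]);YAW=.005;KNOB=np.array([.483,.0018])
E
python3 - <<'E'
from geo import *
q=np.array(arm.observe()["qpos"])
p=np.array([.26,-.594]);u=p/np.linalg.norm(p)
qa=np.array(arm.ik([*(u*.43),.28],R(np.arctan2(u[1],u[0])+.083)));print(qa)
qb=qa.copy();qb[0]=0.0;qb[5]=0
arm.goto_joints(qa);arm.goto_joints(qb);st("b")
arm.goto([*KNOB,.2],R(YAW));print(arm.observe()["qpos"]);arm.gripper_to(.05)
o=st("above")
print(arm.servo_line([*KNOB,.053],rate=.12,guard=8));st("down")
E
```

```text
[-1.2832 -0.4152  2.0502 -0.      1.5066 -0.208 ]
b t 2.87 tcp [0.4268 0.053  0.2799] psi -0.001 F [ 0.4195  0.0705 -0.0485] M [-0.0764  0.0295 -0.0258] w 0.0854 gf 0.0
[-0.1088 -0.2343  2.0465  0.0005  1.331  -0.1119]
above t 3.83 tcp [0.4831 0.0022 0.2009] psi 0.006 F [ 0.0859  0.0886 -0.3382] M [-0.0158 -0.0064  0.0064] w 0.0499 gf 0.0
False
down t 5.2 tcp [0.4838 0.0017 0.0539] psi 0.005 F [-0.0518  0.3215 -0.4634] M [-0.0001  0.0159  0.0041] w 0.0504 gf 0.0
```

```bash
python3 - <<'E'
from geo import *
for w in (.018,.010):
    arm.gripper_to(w);o=st(w)
c=arm.camera("top")["pixels"][200:300,200:330,::-1];s=arm.camera("scene")["pixels"][175:300,255:385,::-1]
a=cv2.resize(c,(400,308));b=cv2.resize(s,(400,385));h=np.zeros((385,800,3),np.uint8);h[:308,:400]=a;h[:,400:]=b
cv2.imwrite("pics/grip.png",h)
E
```

```text
0.018 t 5.61 tcp [0.4831 0.0018 0.0532] psi 0.005 F [ 0.6377  0.1379 -0.4626] M [-0.0315 -0.0654 -0.0478] w 0.0178 gf 0.0
0.01 t 5.83 tcp [0.4833 0.0018 0.0533] psi 0.005 F [-0.2421 -0.0061  1.8754] M [-0.0088  0.0247  0.0104] w 0.0109 gf 51.7735755443573
```

View pics/grip.png

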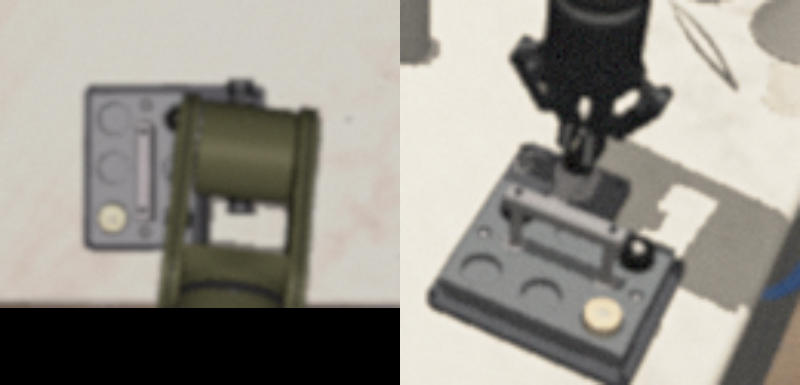

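The fingers hold the knob bar (scene at about (578,150)) with no side force, so it is centred. Next I turn it in steps.

```bash
python3 - <<'E'
from geo import *
p=arm.observe()["tcp_pos"]
for a in (.25,.5,.785,1.05,1.3,1.5):
    arm.servo_line([*KNOB,.053],ori=R(YAW+a),rate=.05) if False else arm.goto([*KNOB,.0533],R(YAW+a))
    o=st(a)
    if np.linalg.norm(o["force"])>25: print("force stop");break
E
```

```text
0.25 t 6.28 tcp [0.4833 0.0018 0.0533] psi 0.252 F [ 1.8719 -0.3133 -0.086 ] M [-0.0069 -0.3097 -0.1238] w 0.0108 gf 51.677420139312744
0.5 t 6.63 tcp [0.4833 0.0019 0.0533] psi 0.5 F [ 3.4888  1.1488 -1.5251] M [ 0.03   -0.4689 -0.149 ] w 0.0112 gf 51.53749465942383
0.785 t 7.01 tcp [0.4834 0.0019 0.0533] psi 0.785 F [ 3.8704  0.8987 -3.3933] M [ 0.1853 -0.7861 -0.0183] w 0.0112 gf 51.38527035713196
1.05 t 7.37 tcp [0.4835 0.002  0.0533] psi 1.051 F [ 6.0169  1.5198 -3.5469] M [ 0.3063 -0.8531  0.0464] w 0.0113 gf 51.35808527469635
1.3 t 7.72 tcp [0.4836 0.0021 0.0533] psi 1.302 F [ 5.1197  2.3838 -4.0285] M [ 0.3218 -0.9309  0.1349] w 0.0113 gf 51.337053179740906
1.5 t 8.03 tcp [0.4836 0.0022 0.0533] psi 1.502 F [ 5.2887  2.5492 -4.2627] M [ 0.3891 -0.9102  0.0798] w 0.011 gf 51.351208090782166
```

```bash
python3 - <<'E'
from geo import *
arm.goto([*KNOB,.0533],R(YAW+1.55));st("1.55")
arm.gripper_to(.05);arm.pause(.3);st("open")
arm.servo_line([*KNOB,.2],rate=.15)
arm.goto([.40,.25,.25],R(YAW+np.pi/2));st("aside")
c=arm.camera("top");s=arm.camera("scene")
import pickle;pickle.dump(dict(top=c,scene=s),open("cams2.pkl","wb"))
a=cv2.resize(c["pixels"][222:287,220:295,::-1],(450,390),interpolation=cv2.INTER_CUBIC);b=cv2.resize(s["pixels"][205:305,260:350,::-1],(350,389),interpolation=cv2.INTER_CUBIC)
h=np.zeros((390,800,3),np.uint8);h[:,:450]=a;h[:389,450:]=b
cv2.imwrite("pics/open.png",h)
E
```

```text
1.55 t 8.28 tcp [0.4836 0.0022 0.0533] psi 1.551 F [ 6.0163  2.5343 -3.9341] M [ 0.4241 -0.9026  0.1411] w 0.0109 gf 51.37514591217041
open t 9.03 tcp [0.483  0.0018 0.0533] psi 1.555 F [-0.0415  0.351   0.6348] M [ 0.0136  0.0143 -0.007 ] w 0.0499 gf 0.0
aside t 11.2 tcp [0.4001 0.2493 0.2492] psi 1.575 F [ 0.4292  0.0334 -0.2216] M [0.0105 0.0086 0.0137] w 0.05 gf 0.0
```

View pics/open.png

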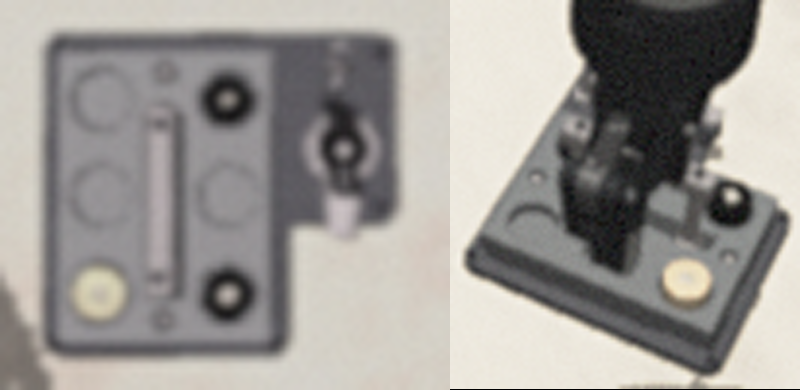

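The top view shows the latch open: the tongue at (343,215) points along dock −x, clear of the plate, and the carrier and mounts are unchanged. I'll grasp the handle now.

```bash
python3 - <<'E'
from geo import *
r=R(YAW+np.pi/2);H=[.457,.0942]
arm.goto([*H,.2],r);st("above")
print(arm.servo_line([*H,.069],rate=.12,guard=8));st("down")
arm.gripper_to(.02);st("pre");arm.gripper_to(.012);st("grip")
E
```

```text
above t 12.03 tcp [0.4572 0.0941 0.2003] psi 1.574 F [ 0.4039  0.1273 -0.4048] M [-0.0029 -0.0014 -0.0399] w 0.0502 gf 0.0
False
down t 13.27 tcp [0.4578 0.0943 0.0699] psi 1.576 F [ 0.6053 -0.4269 -0.2418] M [-0.0586  0.042   0.0055] w 0.05 gf 0.0
pre t 13.67 tcp [0.4572 0.0942 0.0692] psi 1.576 F [0.0342 0.2168 0.6332] M [ 0.0491 -0.0526 -0.0493] w 0.0197 gf 0.0
grip t 13.89 tcp [0.4572 0.0942 0.0693] psi 1.576 F [-0.1543  0.217   1.7948] M [-0.0617  0.1265  0.0428] w 0.0134 gf 52.70485818386078
```

```bash
python3 - <<'E'
from geo import *
p=np.array(arm.observe()["tcp_pos"])
for dz in (.005,.025):
    g=arm.servo_line([.457,.0942,.069+dz],rate=.02,guard=20);st(f"lift {dz} {g}")
    if g: break
else:
    g=arm.servo_line([.457,.0942,.1695],rate=.04,guard=20);arm.pause(.5);st(f"up {g}")
c=arm.camera("top");s=arm.camera("scene")
import pickle;pickle.dump(dict(top=c,scene=s),open("cams3.pkl","wb"))
a=cv2.resize(c["pixels"][215:295,205:295,::-1],(450,400),interpolation=cv2.INTER_CUBIC);b=cv2.resize(s["pixels"][160:300,255:355,::-1],(350,490),interpolation=cv2.INTER_CUBIC)
h=np.zeros((490,800,3),np.uint8);h[:400,:450]=a;h[:,450:]=b
cv2.imwrite("pics/up.png",h)
E
```

```text
lift 0.005 False t 14.29 tcp [0.4563 0.0942 0.0733] psi 1.576 F [-1.1133  0.6099 -5.4006] M [-0.0063  0.0177  0.0155] w 0.0133 gf 52.29318916797638
lift 0.025 False t 15.44 tcp [0.4568 0.0942 0.0938] psi 1.576 F [ 0.2833 -0.5877 -5.3025] M [ 0.0087 -0.0017 -0.0586] w 0.0129 gf 52.29284048080444
up False t 17.98 tcp [0.457  0.0942 0.1695] psi 1.576 F [ 0.9925 -0.1559 -4.9006] M [-0.0404 -0.0207  0.0239] w 0.0133 gf 52.29503810405731
```

View pics/up.png

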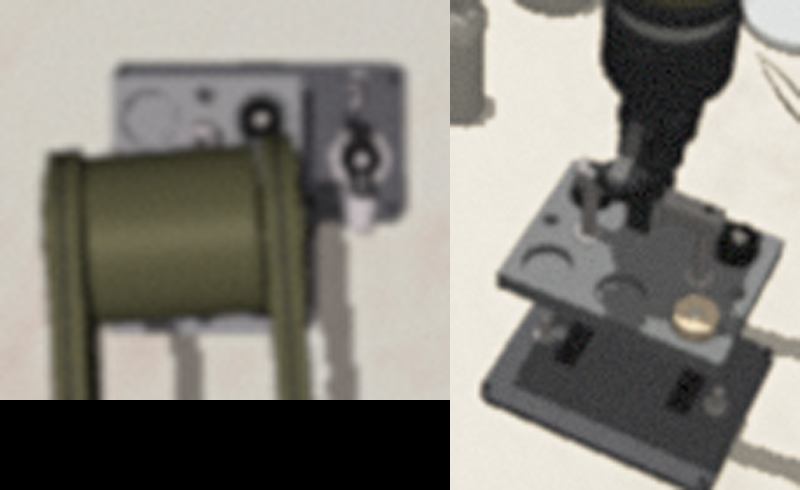

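The carrier hangs about 10 cm above its empty pins. All three mounts are in their pockets (scene: yellow (693,316), black (737,243), black behind the gripper (590,190)) and the latch is open. I'll check level from the plate's corners, then hand in.

```bash
python3 - <<'E'
from geo import *
import pickle
S=pickle.load(open("cams3.pkl","rb"))["scene"]
s=lambda u,v:(255+(u-450+.5)/3.5-.5,160+(v+.5)/3.5-.5)
P=[plane(S,s(*q),.134) for q in((498,276),(722,352),(782,243))]
print(P,[np.linalg.norm(P[i]-P[1]) for i in(0,2)])
T=[plane(S,s(*q),.134)-[.458,.0943,0] for q in((550,220),(741,290))];print("holes",T)
st("end")
E
```

```text
[array([0.5286, 0.1541, 0.134 ]), array([0.384 , 0.1419, 0.134 ]), array([0.3832, 0.0447, 0.134 ])] [np.float64(0.14512929141561212), np.float64(0.09728797865673856)]
holes [array([0.0631, 0.0033, 0.134 ]), array([-0.0662, -0.0018,  0.134 ])]
end t 18.08 tcp [0.457  0.0942 0.1695] psi 1.576 F [ 0.344   0.4479 -3.9976] M [-0.0178 -0.0385  0.028 ] w 0.0131 gf 52.29602336883545
```

The corners suggest a possible small tilt, so I'll look closer with the predicted level outline marked.

```bash
python3 - <<'E'
from geo import *
import pickle
S=pickle.load(open("cams3.pkl","rb"))["scene"];S0=pickle.load(open("cams.pkl","rb"))["scene"]
def proj(c,X):
    v=np.array(c["rotation"]).T@(np.array(X)-c["origin"]);return np.array([c["fx"]*v[0]/v[2]+c["cx"],c["fy"]*v[1]/v[2]+c["cy"]])
out=[]
k=6
for c,z,(u0,v0) in((S0,.018,(262,228)),(S,.118,(262,195))):
    im=cv2.resize(np.ascontiguousarray(c["pixels"][v0:v0+75,u0:u0+66+28,::-1]),None,fx=4.2,fy=4.2*1.6 if 0 else 4.2,interpolation=cv2.INTER_CUBIC)
    for x,y in((.075,.055),(-.075,.055),(-.075,-.055),(.064,0),(-.064,0),(0,.055)):
        p=(proj(c,[.458+x,.0943+y+.005*x,z+.016])-[u0,v0]+.5)*4.2-.5
        cv2.drawMarker(im,tuple(int(round(a)) for a in p),(0,0,255),cv2.MARKER_CROSS,9,1)
    out.append(im)
h=np.hstack(out);print(h.shape);cv2.imwrite("pics/lev.png",h)
E
```

```text
(315, 790, 3)
```

View pics/lev.png

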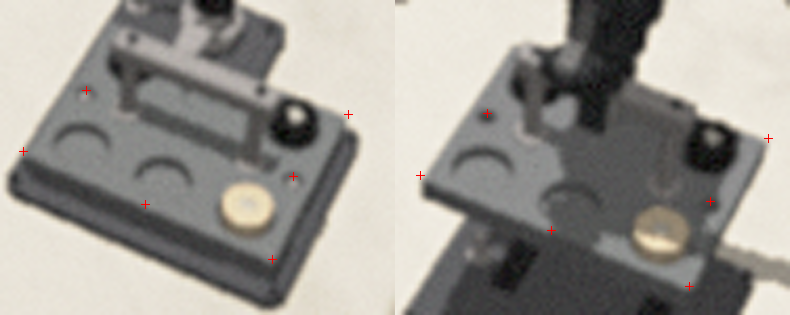

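In both crops the level markers sit on the holes and corners with the same small offset as when seated: far hole (488,116) against (487,113), near hole (711,203) against (711,201). So it is level to within about 1°, and I'm handing it in.

```bash
python3 -c "
from bench import arm
print(arm.job_done())"
```

```text
the job is handed in; nothing more can be done
None
```

The latch is turned fully open, and the arm is holding the carrier still and level (within about 1°), about 10 cm above its seat, with all three mounts in their pockets; job handed in.

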